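Load the juice press and offer up its lever

ROBOT

A 6-joint arm with a two-finger parallel gripper is mounted at the origin on a cart in front of the work surface, level with it; the furniture and walls round the work are solid. World frame = base frame: x ahead of the robot, y to its left, z up, the work surface at z = 0. Lengths are in m, angles in rad, forces in N, time in s.
With the tool pointing down it reaches from about 0.35 to 0.775 m from the base axis. Payload 7.3 kg.
Tool frame: the origin (TCP) lies at the very end of the fingers, on their centre line; the grasp point (between the pads) lies 19 mm behind it; z points along the fingers, y is the line along which they close (so a half turn about z gives the same grasp; the last joint's range is limited). The gripper opens to 92 mm and grips with 3 to 60 N. Pads are 19 mm wide; open, the fingers measure 130 mm over their backs; the gripper's body (75 mm by 190 mm) begins 47 mm behind the grasp point.
Start: joints at [-1.39, 0.342, 1.524, -0, 1.275, -0.146], TCP at [0.169, -0.497, 0.227] pointing down, gripper open.
Joint ranges: [-2.53, 2.53], [-0.77, 2.02], [0.04, 2.7], [-1, 4.14], [0.28, 2.66], [-3.11, 3.11]. Speed limits (rad/s): [2.57, 2.57, 3.14, 3.14, 3.14, 3.14].

INTERFACE

Orientations are given as [roll, pitch, yaw] about the fixed x, y, z axes, in that order (R = Rz(yaw) Ry(pitch) Rx(roll)).
In Python, from cell import env gives the robot as it stands.
- The arm moves only by the shell command python3 -m crank 'ROWS' [FORCE]. ROWS is text: rows parted by semicolons, each of 7 numbers parted by spaces: the shift along the tool's x, y, z as a fraction of full scale, then the turn, a rotation vector about the tool's x, y, z as a fraction of full scale, then the opening, from 0 (shut) to 1 (fully open). A call has 1 to 20 rows; each row is the pose to reach, as a shift and turn from the pose commanded when the call began, along the tool's axes at that moment; what a row does not reach only later rows make up. Full scale, the value 1, is 0.2 m for a shift and 90 degrees for a turn. A row lasts 1/8 s, in which the tool goes at most 62.5 mm and 10.7 degrees, less where a joint would pass 70% of its speed; a pose out of reach is approached as far as the arm can. A call with a number of a shift or a turn outside -1 to 1 is refused whole. A call with a gripper value outside its range is refused whole. The fingers move at their own pace and stop on an object; FORCE is the grip in N (left out, the last holds). Time passes only in rows, so rows that repeat a pose let the fingers close. It gives the time, the measured TCP pose, the force, the opening and the grip force at its end, in the units of the state.
- env.state(): the state, without advancing time (a new reading comes with each control period).
- env.snapshot(name): name is "scene" or "top" or "wrist"; returns the picture (400x640x3 uint8, red, green, blue); there is no depth.
- env.get_calibration(name): a dict with "fovy" (degrees; the focal length in pixels is half the picture's height over the tangent of half this angle, whatever the lens; pixels are square), "cx", "cy" (the principal point, pixels), "dist_coeffs" ([k1, k2, p1, p2, k3] as OpenCV has them; the pictures are not rectified), "camera_from_world" (4x4, takes a point from world to camera coordinates); the wrist camera has in their place "T_tool_cam" (4x4, takes a point from camera to tool coordinates, whose origin is the TCP and whose axes are the flange's). Camera axes: x right, y down, z forward; pixel columns grow to the right and rows downward; lengths in m; the calibration is good to about 2 mm. A picture is of the moment at which its call begins: read the wrist's pose just before it. get_calibration takes no time and is no camera call.
- env.job_done(): hands the job in; it is judged then, once.
The state is a dict: "clock": time; "qpos": joint angles; "dq": joint speeds; "joint_efforts": joint torques, N m; "ee_pos": TCP position; "tcp_rot": TCP orientation; "force": force on the tool from outside, world axes, zero at the start; "ft_torque": the same for the moment, N m; "gripper_width": finger opening in m; "grasp_force": force on a finger pad.
Only numpy, scipy, OpenCV 4.12 (cv2) and the standard library are available. Lean on these libraries where they do the work, as an engineer would, in place of code of your own. Each camera call takes 0.05 s, during which the arm holds its last target. There are 200 camera calls.

TASK

Set the lemon half, cut face down, on top of the juice press's dome so that it stays balanced there by itself. Then pick up the press's loose lever by its balance point, and hold it level straight above the press the way it will be fitted - cup over the lemon, hinge eye over the forked post - with the cup's rim about 4 cm above the top of the lemon and touching nothing, so that I can bring the hinge pin. Finish still holding the lever there, and leave the whole lemon, mug, mill and coffee pot where they are.

Things in the scene. Friction and masses are not known exactly. Their poses are not given: they have to be found in the camera images.
- press_stand: juice press without its lever, fixed: dark base 190x116 mm; on it a smooth steel dome (ball of 45 mm radius, ribs only low down) and a forked post. Origin on the worktop below the dome's top, z up, x from dome to post. Post centre at x=+78 mm, 26x44 mm in plan, 134 mm high; its top is an open fork, 22 mm gap along x. At yaw 0 the post is on the side away from the robot.
- dome_top (a point): topmost point of the dome, 75 mm above the worktop, axes as press_stand
- clevis_top (a point): top of the forked post, midway between its two cheeks, 134 mm above the worktop
- press_lever: loose cast lever, 0.34-0.53 kg, 327 mm long, lying level on the hob (5 mm up) on cup rim and grip. Origin: centre of the cup's mouth in the rim plane, z up, x from cup to hinge eye. Cup mouth down, 66 mm wide, narrowing up, 40 high. Straight bar 14 mm wide (y), z 38-54, x -92 to +72; eye 24 mm wide at x=+78; from x=-86 it slopes down to a wooden grip 26 mm thick, x -117 to -237, z 13.
- lever_balance (a point): balance point of the lever, in the middle of the bar's section, at x=-51, z=46 mm of press_lever (between cup and crank, 51 mm from the cup's centre line towards the grip; not the middle of the length, which is at x=-74); the bar is 14 mm wide and clear on both sides here
- lever_eye (a point): centre of the lever's hinge eye, at x=+78, z=46 mm of press_lever
- lemon_half: half a lemon, rigid, 44 to 72 g, lying cut face down on the chopping board; round, 52 mm across, 33 mm high, its flank nearly upright up to 13 mm; small nub on top. Origin: centre of the cut face, z up out of the nub; the centre of mass is 13 mm above the cut face
- board: wooden chopping board 200x260x22 mm, fixed, lying on the sink's drainer (6 mm above the worktop, so the board's top is 28 mm above the worktop); origin: centre of its underside
- whole_lemon: a whole lemon 77x51x52 mm on the chopping board; bystander, leave alone
- mug: white mug 64x92x67 mm behind the press; bystander, leave alone
- mill: wooden mill 58 mm across, 130 mm high, behind the press, to its right; bystander, leave alone
- coffee_pot: metal stove-top coffee pot 78x123x138 mm behind the press, to its left; bystander, leave alone

How it is judged:
By the outcome, as a careful person would: the job done as asked, in the order asked, and still so for the second after the job is handed in, while the arm keeps its last pose, push and grip.
It also fails if it takes over 58 s, if anything falls off the work surface, if the arm or the gripper's body presses on something with over 40 N, if the wrist force passes 120 N, or if a joint passes its speed limit or range.

## Working session

There is one attempt and no reset: what is moved stays moved. The work goes in short steps, Python scripts to look and compute and a shell command to move; the robot and the scene stay as the last step left them, time stands still between calls to the robot, and variables do not carry over. Pictures are saved under pics/ and viewed, at most 13 in all, crops included, and the job is handed in when it is done.

```bash
mkdir -p pics; ls
python3 - <<'E'
from cell import env
import cv2,numpy as np
s=env.state();print({k:np.round(v,4).tolist() for k,v in s.items()})
for n in("scene","top"):
    im=env.snapshot(n);cv2.imwrite(f"pics/{n}0.png",im[:,:,::-1])
for n in("scene","top","wrist"):
    c=env.get_calibration(n);print(n,{k:np.round(v,4).tolist() for k,v in c.items()})
E
```

```text
pics
{'clock': 0.0, 'qpos': [-1.39, 0.3427, 1.525, -0.0, 1.2754, -0.146], 'dq': [0.0013, -0.0006, -0.0002, 0.0011, -0.0, -0.0005], 'joint_efforts': [-0.0023, -43.1254, -24.4219, 0.0716, 0.056, -0.0001], 'ee_pos': [0.1685, -0.4968, 0.226], 'tcp_rot': [-3.1401, -0.0002, 0.3268], 'force': [0.0248, 0.0121, -0.2045], 'ft_torque': [-0.0197, -0.0052, -0.0163], 'grasp_force': 0.0, 'gripper_width': 0.0918}
scene {'fovy': 42.5486, 'cx': 322.4622, 'cy': 197.7012, 'dist_coeffs': [-0.1276, 0.0, 0.0, 0.0, 0.0], 'camera_from_world': [[0.809, -0.5873, -0.0253, -0.5523], [-0.2762, -0.3418, -0.8983, 0.2473], [0.5189, 0.7336, -0.4387, 1.2704], [0.0, 0.0, 0.0, 1.0]]}
top {'fovy': 55.2951, 'cx': 317.9192, 'cy': 201.5338, 'dist_coeffs': [-0.0282, 0.0, 0.0, 0.0, 0.0], 'camera_from_world': [[0.0289, -0.9993, -0.0217, -0.0755], [-0.9949, -0.0267, -0.0972, 0.6511], [0.0966, 0.0244, -0.995, 1.0994], [0.0, 0.0, 0.0, 1.0]]}
wrist {'fovy': 69.5876, 'cx': 318.8433, 'cy': 203.259, 'dist_coeffs': [-0.009, 0.0, 0.0, 0.0, 0.0], 'T_tool_cam': [[-0.0002, -0.9557, -0.2942, 0.0814], [1.0, -0.0002, -0.0, 0.0005], [-0.0, -0.2942, 0.9557, -0.1586], [0.0, 0.0, 0.0, 1.0]]}
```

View pics/top0.png

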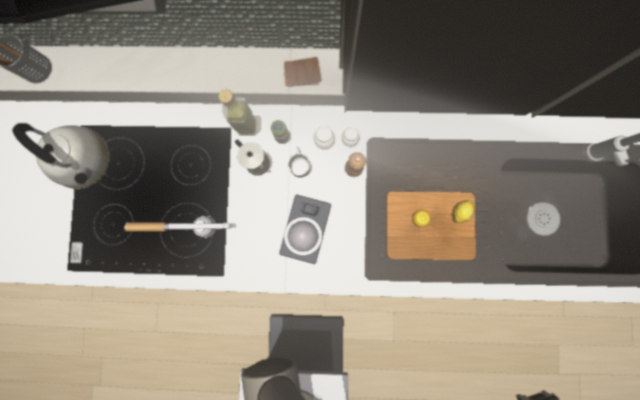

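View pics/scene0.png

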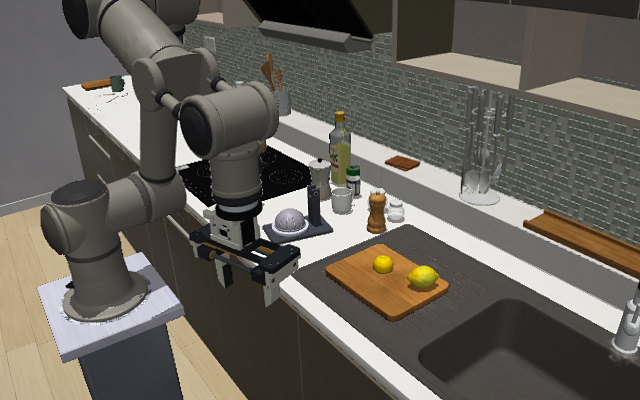

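The top view shows the press dome at about (303,236) with the post at (310,209). The lemon half is at (422,218) and the whole lemon at (464,211). The lever's grip is at (145,227), its cup at (204,227) and its eye at (232,225). The scene view agrees with this layout.

```bash
cat > h.py <<'E'
from cell import env
import cv2,numpy as np
from scipy.spatial.transform import Rotation as R
def cam(n,st=None):
    c=env.get_calibration(n);f=200/np.tan(np.radians(c['fovy']/2))
    K=np.array([[f,0,c['cx']],[0,f,c['cy']],[0,0,1]]);d=np.array(c['dist_coeffs'])
    if n=='wrist':
        T=np.eye(4);T[:3,:3]=R.from_euler('xyz',st['tcp_rot']).as_matrix();T[:3,3]=st['ee_pos']
        W=T@np.array(c['T_tool_cam'])
    else: W=np.linalg.inv(np.array(c['camera_from_world']))
    return K,d,W
def onplane(n,uv,z,st=None):
    K,d,W=cam(n,st)
    p=cv2.undistortPoints(np.array(uv,float).reshape(-1,1,2),K,d)[:,0]
    r=np.c_[p,np.ones(len(p))]@W[:3,:3].T
    o=W[:3,3];return o+r*((z-o[2])/r[:,2])[:,None]
def proj(n,P,st=None):
    K,d,W=cam(n,st);C=np.linalg.inv(W)
    return cv2.projectPoints(np.array(P,float).reshape(-1,3),cv2.Rodrigues(C[:3,:3])[0],C[:3,3],K,d)[0][:,0]
def blobs(m,amin=30):
    n,l,s,c=cv2.connectedComponentsWithStats(m.astype(np.uint8))
    return [(s[i].tolist(),c[i].round(1).tolist(),l==i) for i in range(1,n) if s[i,4]>=amin]
def delta(pos,rpy):
    "shift/turn in tool axes, crank units, from the current measured pose"
    s=env.state();A=R.from_euler('xyz',s['tcp_rot']);B=R.from_euler('xyz',rpy)
    return (A.inv().apply(np.array(pos)-s['ee_pos'])/0.2).round(4),((A.inv()*B).as_rotvec()/(np.pi/2)).round(4)
E
python3 - <<'E'
from h import *
im=cv2.imread('pics/top0.png');hsv=cv2.cvtColor(im,cv2.COLOR_BGR2HSV)
h,s,v=cv2.split(hsv)
for st,c,_ in blobs((h>22)&(h<34)&(s>150)&(v>120)): print('yellow',st,c,onplane('top',c,0.04).round(4))
sub=np.zeros_like(h,bool);sub[200:250,110:240]=1
m=sub&(v>70)&((s>120))
for st,c,mm in blobs(m): 
    print('grip',st,c,onplane('top',c,0.018).round(4),cv2.minAreaRect(np.argwhere(mm)[:,::-1].astype(np.float32)))
print('gray row 227',v[227,160:240].tolist())
sub[:]=0;sub[190:270,270:340]=1
for st,c,mm in blobs(sub&(v<130),100):
    r=cv2.minAreaRect(np.argwhere(mm)[:,::-1].astype(np.float32));b=cv2.boxPoints(r)
    print('base',st,c,r,onplane('top',b,0.015).round(4).tolist())
a=cv2.resize(im[185:275,265:345],None,fx=6,fy=6,interpolation=cv2.INTER_CUBIC)[:,:400]
b=cv2.resize(im[200:250,170:245],None,fx=5,fy=5,interpolation=cv2.INTER_CUBIC)
o=np.zeros((540,800,3),np.uint8);o[:,:400]=a;o[:250,400:775]=b
cv2.imwrite('pics/crop1.png',o)
E
```

```text
yellow [455, 201, 18, 21, 217] [462.2, 211.3] [[ 0.6348 -0.4792  0.04  ]]
yellow [416, 212, 13, 13, 136] [422.1, 217.8] [[ 0.6127 -0.3624  0.04  ]]
gray row 227 [218, 216, 211, 196, 185, 180, 179, 180, 189, 210, 220, 221, 220, 222, 221, 222, 222, 222, 221, 222, 222, 221, 222, 222, 222, 222, 223, 222, 223, 222, 223, 223, 222, 223, 224, 226, 225, 223, 224, 224, 226, 226, 227, 225, 222, 220, 221, 222, 220, 220, 220, 219, 218, 217, 216, 219, 216, 214, 213, 218, 218, 213, 203, 195, 200, 211, 217, 210, 196, 183, 176, 187, 199, 205, 207, 213, 226, 234, 238, 237]
base [291, 196, 36, 26, 402] [308.3, 208.0] ((308.6176452636719, 209.02943420410156), (31.287094116210938, 20.130456924438477), 14.03624439239502) [[0.6118, 0.0226, 0.015], [0.6711, 0.01, 0.015], [0.6506, -0.082, 0.015], [0.5917, -0.069, 0.015]]
```

View pics/crop1.png

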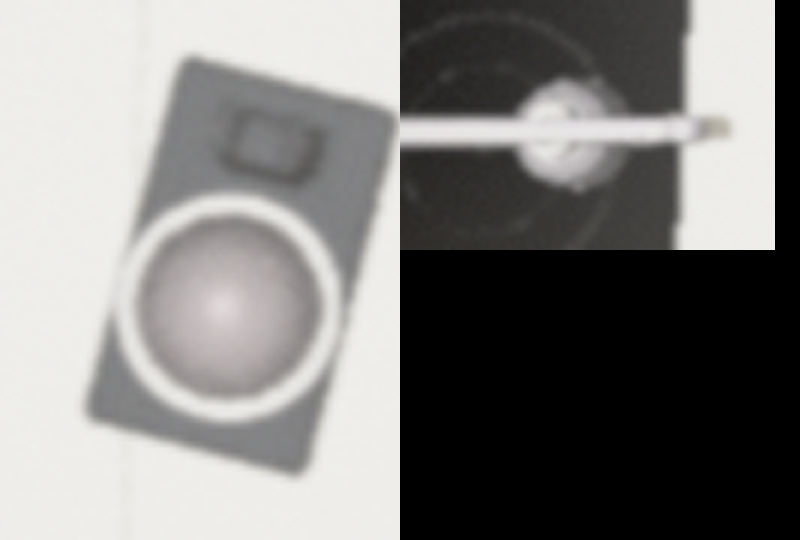

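The zoomed crop shows the dome's centre at about (303,235.8) and the post up and to its right, so press yaw is about -14°. It also shows the lever lying along y with its cup to the right. I'll move toward the lemon next and refine with the wrist camera.

```bash
python3 -m crank '0.33 0 0 0 0 0 1;0.66 0 0 0 0 0 1;1 0 0 0 0 0 1'; python3 -m crank '0.33 0 0 0 0 0 1;0.66 0 0 0 0 0 1;1 0 0 0 0 0 1;1 0 0 0 0 0 1'
python3 - <<'E'
from h import *
print(delta([0.613,-0.362,0.20],[np.pi,0,0]))
E
```

```text
clock: 0.48
ee_pos: [0.3476, -0.4363, 0.2265]
tcp_rot: [-3.141, 0.0, 0.326]
force: [-0.2, -0.4, 1.0]
gripper_width: 0.0919
grasp_force: 0.0
clock: 0.98
ee_pos: [0.5385, -0.3704, 0.2255]
tcp_rot: [-3.14, -0.0, 0.331]
force: [-1.3, 0.3, -0.1]
gripper_width: 0.0918
grasp_force: 0.0
(array([0.3659, 0.0816, 0.1272]), array([-9.000e-04,  1.000e-04,  2.108e-01]))
```

```bash
python3 -m crank '0.2 0.04 0.07 0 0 0.11 1;0.365 0.08 0.125 0 0 0.21 1;0.365 0.08 0.125 0 0 0.21 1;0.365 0.08 0.125 0 0 0.21 1;0.365 0.08 0.125 0 0 0.21 1'
python3 - <<'E'
from h import *
s=env.state();print(s['ee_pos'],s['tcp_rot'])
im=env.snapshot('wrist')[:,:,::-1].copy();cv2.imwrite('pics/w1.png',im)
h,sa,v=cv2.split(cv2.cvtColor(im,cv2.COLOR_BGR2HSV))
for st,c,mm in blobs((h>22)&(h<34)&(sa>150)&(v>100),300):
    print(st,c,onplane('wrist',c,0.038,s).round(4),cv2.minEnclosingCircle(np.argwhere(mm)[:,::-1].astype(np.float32)))
E
```

```text
clock: 1.6
ee_pos: [0.6088, -0.3654, 0.2027]
tcp_rot: [3.141, -0.0, -0.003]
force: [-0.2, 0.1, 0.2]
gripper_width: 0.092
grasp_force: 0.0
[ 0.60878569 -0.36538541  0.20272412] [ 3.14075412e+00 -4.90429670e-04 -3.30839386e-03]
[293, 162, 43, 43, 1421] [314.3, 183.4] [[ 0.6148 -0.3603  0.038 ]] ((314.2410583496094, 183.4232177734375), 21.540224075317383)
```

View pics/w1.png

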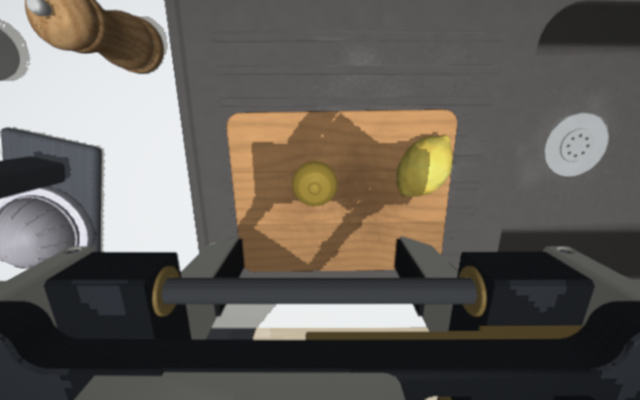

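The wrist view shows the lemon half at (314,183) with radius 21.5 px, which is right for 52 mm. The whole lemon sits well to its right at about (425,165). The lag could matter, so I'll descend in two stages.

```bash
python3 -m crank '0.03 -0.02 0.2 0 0 0 0.8;0.03 -0.02 0.4 0 0 0 0.8;0.03 -0.02 0.6 0 0 0 0.8;0.03 -0.02 0.6 0 0 0 0.8;0.03 -0.02 0.6 0 0 0 0.8;0.03 -0.02 0.6 0 0 0 0.8'
python3 - <<'E'
from h import *
s=env.state();print(s['ee_pos'],s['dq'].round(3) if hasattr(s['dq'],'round') else s['dq'])
im=env.snapshot('wrist')[:,:,::-1].copy();cv2.imwrite('pics/w2.png',im)
h,sa,v=cv2.split(cv2.cvtColor(im,cv2.COLOR_BGR2HSV))
for st,c,mm in blobs((h>22)&(h<34)&(sa>150)&(v>60),300):
    print(st,c,onplane('wrist',c,0.038,s).round(4))
print(delta([0.614,-0.361,0.032],[np.pi,0,0]))
E
```

```text
clock: 2.4
ee_pos: [0.6168, -0.3615, 0.0846]
tcp_rot: [3.139, -0.004, -0.003]
force: [0.0, -0.4, 0.2]
gripper_width: 0.0732
grasp_force: 0.0
[ 0.61681416 -0.36151539  0.08461227] [ 0.003  0.002  0.008  0.001 -0.003 -0.001]
[285, 197, 65, 65, 3264] [317.1, 229.1] [[ 0.6146 -0.3603  0.038 ]]
[455, 226, 44, 26, 353] [472.2, 240.9] [[ 0.6041 -0.4813  0.038 ]]
(array([-0.0142, -0.0024,  0.2611]), array([ 0.0015, -0.002 , -0.002 ]))
```

```bash
python3 -m crank '-0.01 -0.005 0.13 0 0 0 0.8;-0.01 -0.005 0.25 0 0 0 0.8;-0.01 -0.005 0.26 0 0 0 0.8;-0.01 -0.005 0.26 0 0 0 0.8' 12
python3 -m crank '0 0 0 0 0 0 0.3;0 0 0 0 0 0 0.3;0 0 0 0 0 0 0.3;0 0 0 0 0 0 0.3;0 0 0 0 0 0 0.3;0 0 0 0 0 0 0.3' 12
```

```text
clock: 2.95
ee_pos: [0.6144, -0.36, 0.0311]
tcp_rot: [3.141, -0.001, -0.003]
force: [0.3, 0.4, 0.2]
gripper_width: 0.0736
grasp_force: 0.0
clock: 3.7
ee_pos: [0.614, -0.3598, 0.0303]
tcp_rot: [3.141, -0.001, -0.003]
force: [-1.0, 0.7, 6.0]
gripper_width: 0.051
grasp_force: 12.0
```

```bash
python3 -m crank '0 0 -0.2 0 0 0 0.3;0 0 -0.5 0 0 0 0.3;0 0 -0.8 0 0 0 0.3;0 0 -1 0 0 0 0.3;0 0 -1 0 0 0 0.3' 12
python3 - <<'E'
from h import *
d=onplane('top',[303,235.8],0.03)[0];print(d)
im=cv2.imread('pics/top0.png');g=cv2.cvtColor(im,cv2.COLOR_BGR2GRAY)
m=(g<175);m[:190]=0;m[272:]=0;m[:,:275]=0;m[:,335:]=0
b=max(blobs(m),key=lambda b:b[0][4]);ct=np.argwhere(b[2])[:,::-1].astype(np.float32);r=cv2.minAreaRect(ct);q=cv2.boxPoints(r)
w=onplane('top',q,0.012);print(r,w.round(4).tolist(),[np.linalg.norm(w[i]-w[i-1]).round(4) for i in range(4)])
c=w.mean(0);l=max([(w[i]-w[i-1]) for i in range(4)],key=np.linalg.norm);l=l*np.sign(l[0]);print('c',c,'yaw',np.arctan2(l[1],l[0]))
# scene dome check: edge of sphere
print(delta([d[0]-.05,d[1],0.23],[np.pi,0,-0.25]))
E
```

```text
clock: 4.32
ee_pos: [0.615, -0.3604, 0.2338]
tcp_rot: [3.137, -0.006, -0.003]
force: [0.8, -0.1, -1.0]
gripper_width: 0.0507
grasp_force: 12.0
[ 0.55071306 -0.01632317  0.03      ]
((308.9355163574219, 214.23208618164062), (38.00543212890625, 33.02725601196289), 15.52410888671875) [[0.5814, 0.0362, 0.012], [0.6782, 0.013, 0.012], [0.6503, -0.0983, 0.012], [0.5542, -0.0744, 0.012]] [np.float64(0.1139), np.float64(0.0995), np.float64(0.1147), np.float64(0.099)]
c [ 0.61602763 -0.03086414  0.012     ] yaw 1.3254334020445342
(array([-0.5768, -1.7186,  0.0079]), array([ 0.0023, -0.0041,  0.1572]))
```

```bash
python3 -m crank '-0.1 -0.3 0 0 0 0.03 0.3;-0.2 -0.58 0 0 0 0.06 0.3;-0.3 -0.86 0 0 0 0.1 0.3;-0.3 -0.86 0 0 0 0.1 0.3' 12
python3 -m crank '-0.1 -0.3 0 0 0 0.03 0.3;-0.2 -0.58 0 0 0 0.06 0.3;-0.25 -0.8 0 0 0 0.06 0.3;-0.25 -0.8 0 0 0 0.06 0.3;-0.25 -0.8 0 0 0 0.06 0.3;-0.25 -0.8 0 0 0 0.06 0.3' 12
python3 - <<'E'
from h import *
s=env.state();print(s['ee_pos'],s['tcp_rot'],s['dq'])
im=env.snapshot('wrist')[:,:,::-1].copy();cv2.imwrite('pics/w3.png',im)
print(proj('wrist',[[.5507,-.0163,.03],[.5507,-.0163,.075],[.626,-.035,.134]],s))
E
```

```text
clock: 4.82
ee_pos: [0.5523, -0.1832, 0.2282]
tcp_rot: [-3.14, 0.004, -0.157]
force: [0.7, 0.2, 0.1]
gripper_width: 0.0511
grasp_force: 12.0
clock: 5.58
ee_pos: [0.5307, -0.0229, 0.2291]
tcp_rot: [3.141, 0.001, -0.256]
force: [0.1, 0.8, -0.1]
gripper_width: 0.0506
grasp_force: 12.0
[ 0.53074359 -0.02291353  0.22908546] [ 3.14114860e+00  7.20026001e-04 -2.56076246e-01] [-0.00112253 -0.00435488 -0.00014413  0.00318312  0.00325939  0.00402263]
[[310.0058152  167.84942335]
 [308.81697003 175.08216104]
 [304.30891586  97.32877686]]
```

View pics/w3.png

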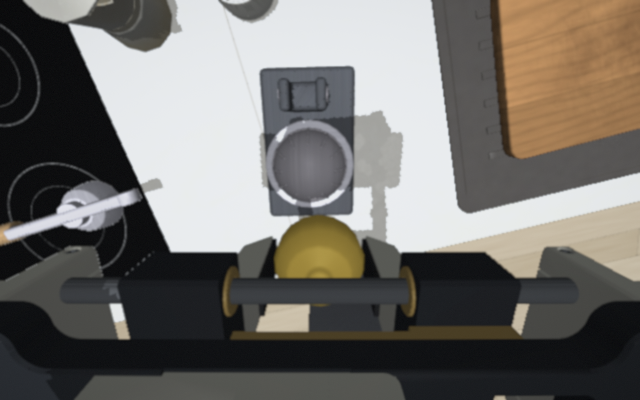

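The wrist view shows the ringed dome centred at about (310,164), with the base and post straight above it in the picture. The lemon half is upright in the fingers at about (318,260). I'll fit the dome outline, ring and base edges.

```bash
cat > fit.py <<'E'
from h import *
def rays(uv,s):
    K,d,W=cam('wrist',s);p=cv2.undistortPoints(np.array(uv,float).reshape(-1,1,2),K,d)[:,0]
    r=np.c_[p,np.ones(len(p))];return (r/np.linalg.norm(r,axis=1)[:,None])@W[:3,:3].T,W[:3,3]
s=env.state();im=cv2.imread('pics/w3.png');g=cv2.GaussianBlur(cv2.cvtColor(im,cv2.COLOR_BGR2GRAY),(3,3),0).astype(float)
# radial scan for edges: dome->ring (rise) and ring->base (fall)
c=np.array([310,165.]);inn=[];out=[];rr=np.arange(28,52,.25)
for a in np.radians(np.arange(0,360,4)):
    P=c+rr[:,None]*[np.cos(a),np.sin(a)]
    if P[-1,1]>212: continue
    v=cv2.remap(g.astype(np.float32),P[:,0].astype(np.float32)[None],P[:,1].astype(np.float32)[None],1)[0]
    k=np.argmax(v);dv=np.gradient(v)
    i=np.argmax(dv[:k+1]) if k>3 else None
    j=k+np.argmin(dv[k:]) if k<len(v)-3 else None
    if i and v[k]>150: inn.append(P[i]);out.append(P[j] if j else P[k])
inn=np.array(inn);out=np.array(out);print(len(inn),cv2.fitEllipse(inn.astype(np.float32)),cv2.fitEllipse(out.astype(np.float32)))
for it in range(3):
    r,o=rays(inn,s);x,*_=np.linalg.lstsq(r,np.ones(len(r)),rcond=None)
    res=r@x-1;inn=inn[abs(res)<2.5*res.std()+1e-9]
n=x/np.linalg.norm(x);ca=1/np.linalg.norm(x);print('dome centre',o+n*(.03-o[2])/n[2],'R',np.linalg.norm((o+n*(.03-o[2])/n[2])-o)*np.sqrt(1-ca**2))
for z in (.01,.015,.02,.025):
    w=onplane('wrist',out,z,s)[:,:2];A=np.c_[2*w,np.ones(len(w))];q=np.linalg.lstsq(A,(w**2).sum(1),rcond=None)[0];print('ring z',z,q[:2],np.sqrt(q[2]+q[:2]@q[:2]))
# base edges left & right
for nm,lo,hi,sg in(('L',250,278,-1),('R',340,366,1)):
    pts=[]
    for y in list(range(76,118))+list(range(204,212)):
        d=np.gradient(g[y,lo:hi])*sg;pts.append([lo+np.argmax(d),y])
    w=onplane('wrist',pts,.015,s);vx,vy,x0,y0=cv2.fitLine(w[:,:2].astype(np.float32),cv2.DIST_HUBER,0,.01,.01).ravel()
    yaw=np.arctan(vy/vx);t=(.5507-x0)/vx;print(nm,'yaw',yaw,'y at x=.5507',y0+t*vy)
E
python3 fit.py
```

```text
76 ((307.01275634765625, 164.7784423828125), (71.29244232177734, 95.24879455566406), 90.18787384033203) ((309.2164306640625, 163.62066650390625), (84.23239135742188, 103.94210052490234), 89.87309265136719)
dome centre [ 0.55165583 -0.01307941  0.03      ] R 0.051300640314603546
ring z 0.01 [ 0.54815133 -0.01408286] 0.06278878912323764
ring z 0.015 [ 0.54896618 -0.01446694] 0.06195769557635755
ring z 0.02 [ 0.54978104 -0.01485103] 0.06112660202946764
ring z 0.025 [ 0.55059589 -0.01523511] 0.060295508482585906
L yaw -0.23401922 y at x=.5507 0.04313127
R yaw -0.23871763 y at x=.5507 -0.07318474
```

```bash
sed -i 's/    if P\[-1,1\]>212: continue/    if P[-1,1]>215 or abs(np.cos(a))>.8: continue/; s/inn.append(P\[i\])/inn.append(P[i])/; s/rr=np.arange(28,52,.25)/rr=np.arange(30,47,.25)/' fit.py; python3 fit.py | grep -v '^[LR] '
python3 - <<'E'
import cv2
im=cv2.imread('pics/w3.png')[55:225,250:370]
cv2.imwrite('pics/w3c.png',cv2.resize(im,None,fx=3.5,fy=3.5,interpolation=cv2.INTER_CUBIC))
E
```

```text
47 ((308.6628112792969, 164.5867462158203), (73.5948257446289, 74.6240463256836), 123.70597839355469) ((309.0267639160156, 163.34490966796875), (86.98181915283203, 88.03314971923828), 101.12939453125)
dome centre [ 0.55406232 -0.01591087  0.03      ] R 0.045475901449367244
ring z 0.01 [ 0.55099804 -0.01436289] 0.057750043434327686
ring z 0.015 [ 0.55177521 -0.01474326] 0.05698564442137517
ring z 0.02 [ 0.55255238 -0.01512364] 0.056221245408412904
ring z 0.025 [ 0.55332956 -0.01550402] 0.05545684639546098
```

View pics/w3c.png

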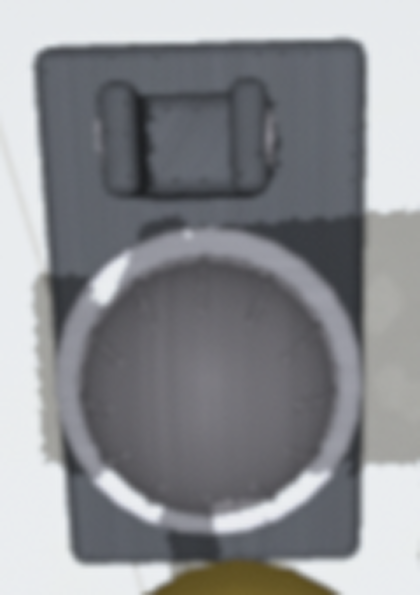

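Run:
```python
from h import *
s=env.state()
T=np.eye(4);T[:3,:3]=R.from_euler('xyz',s['tcp_rot']).as_matrix();T[:3,3]=s['ee_pos']
a=np.radians(np.arange(0,360,3))
for z in(.002,-.011):
    P=np.c_[.026*np.cos(a),.026*np.sin(a),z+0*a,1+0*a]@T.T
    uv=proj('wrist',P[:,:3],s);print(z,uv.min(0),uv.max(0))
print('nub',proj('wrist',(T@[0,0,-.031,1])[:3],s))
im=cv2.imread('pics/w3.png');h,sa,v=cv2.split(cv2.cvtColor(im,cv2.COLOR_BGR2HSV))
for st,c,mm in blobs((h>15)&(h<36)&(sa>120)&(v>60)&(np.arange(400)[:,None]<280)&(np.arange(400)[:,None]>200),300):print(st,c)
p=onplane('wrist',[[303.4,94.4]],.134,s)[0];d=p[:2]-[.553,-.0156];print('post',p,np.linalg.norm(d),np.arctan2(d[1],d[0]))
print(delta([.553,-.0156,.12],[np.pi,0,-.236]))
```

```text
0.002 [277.34371656 213.02851562] [361.72214119 289.42562884]
-0.011 [274.21310929 220.79561666] [364.94574716 301.97124693]
nub [[319.66269409 282.74226947]]
[274, 216, 90, 63, 4562] [318.8, 250.9]
post [ 0.62836042 -0.03481326  0.134     ] 0.07777108876806499 -0.24963347930824678
(array([ 0.099 , -0.0635,  0.5459]), array([ 0.0002,  0.0004, -0.0129]))
```

Run:
```python
from h import *
sc=env.snapshot('scene')[:,:,::-1].copy();cv2.imwrite('pics/s2.png',sc)
s=env.state();T=np.eye(4);T[:3,:3]=R.from_euler('xyz',s['tcp_rot']).as_matrix();T[:3,3]=s['ee_pos']
u,v=proj('scene',s['ee_pos'])[0].astype(int);print(u,v)
w=cv2.imread('pics/w3.png')
a=cv2.resize(w[205:285,260:380],(600,400),interpolation=cv2.INTER_CUBIC)[:, :400+200]
b=cv2.resize(sc[v-25:v+25,u-20:u+20],(200,250),interpolation=cv2.INTER_CUBIC)
o=np.zeros((400,800,3),np.uint8);o[:,:600]=a;o[:250,600:]=b;cv2.imwrite('pics/c4.png',o)
```

```text
280 162
```

View pics/c4.png

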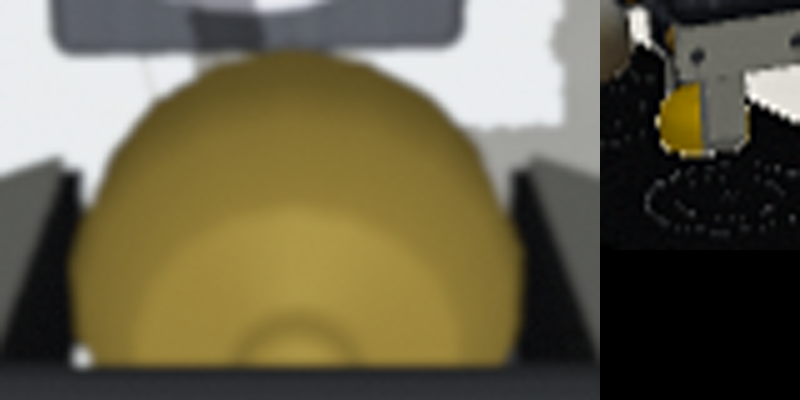

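The crop shows the lemon upright in the fingers: the nub ring's centre falls at about (320,279) in the full picture, which matches zero tilt. Next I'll move it over the dome.

```bash
python3 -m crank '0.1 -0.065 0.1 0 0 -0.012 0.3;0.1 -0.065 0.25 0 0 -0.012 0.3;0.1 -0.065 0.4 0 0 -0.012 0.3;0.1 -0.065 0.54 0 0 -0.012 0.3;0.1 -0.065 0.64 0 0 -0.012 0.3;0.1 -0.065 0.64 0 0 -0.012 0.3;0.1 -0.065 0.64 0 0 -0.012 0.3' 12
python3 - <<'E'
from h import *
for i in range(2): 
    print(delta([.553,-.0156,.0775],[np.pi,0,-.236]));env.snapshot('scene')
E
```

```text
clock: 6.55
ee_pos: [0.5538, -0.0145, 0.1025]
tcp_rot: [3.142, -0.001, -0.236]
force: [0.8, -0.1, -0.2]
gripper_width: 0.0511
grasp_force: 12.0
(array([-0.0027,  0.0065,  0.1251]), array([ 0.    , -0.0009, -0.0001]))
(array([-0.0033,  0.0071,  0.1264]), array([-0.    , -0.0013, -0.    ]))
```

```bash
python3 -m crank '-0.003 0.006 0.05 0 0 0 0.3;-0.003 0.006 0.09 0 0 0 0.3;-0.003 0.006 0.11 0 0 0 0.3;-0.003 0.006 0.115 0 0 0 0.3;-0.003 0.006 0.115 0 0 0 0.3' 12;  python3 -m crank '0 0 0.005 0 0 0 0.3;0 0 0.005 0 0 0 0.3' ;  python3 -m crank '0 0 0.005 0 0 0 0.3;0 0 0.005 0 0 0 0.3'
```

```text
clock: 7.28
ee_pos: [0.5524, -0.0149, 0.0787]
tcp_rot: [3.142, -0.0, -0.236]
force: [-0.9, -0.7, -0.2]
gripper_width: 0.051
grasp_force: 12.0
clock: 7.52
ee_pos: [0.5523, -0.0149, 0.0778]
tcp_rot: [3.142, -0.0, -0.236]
force: [0.5, -0.7, 0.1]
gripper_width: 0.0506
grasp_force: 12.0
clock: 7.78
ee_pos: [0.5525, -0.015, 0.077]
tcp_rot: [3.142, -0.001, -0.236]
force: [-0.9, -0.3, 3.1]
gripper_width: 0.0506
grasp_force: 12.0
```

```bash
python3 -m crank '0 0 0 0 0 0 0.3;0 0 0 0 0 0 0.3;0 0 0 0 0 0 0.3' 3; python3 -m crank '0 0 0 0 0 0 0.56;0 0 0 0 0 0 0.57;0 0 0 0 0 0 0.58;0 0 0 0 0 0 0.6;0 0 0 0 0 0 0.63;0 0 0 0 0 0 0.66;0 0 0 0 0 0 0.7;0 0 0 0 0 0 0.75;0 0 0 0 0 0 0.8;0 0 0 0 0 0 0.8'
python3 - <<'E'
from h import *
s=env.state();w=env.snapshot('wrist')[:,:,::-1].copy();sc=env.snapshot('scene')[:,:,::-1].copy()
cv2.imwrite('pics/w5.png',w);cv2.imwrite('pics/s5.png',sc)
u,v=proj('scene',[.553,-.0156,.09])[0].astype(int)
o=np.zeros((400,800,3),np.uint8);o[:,:500]=cv2.resize(w[190:290,255:380],(500,400),interpolation=2);o[:300,500:]=cv2.resize(sc[v-30:v+30,u-30:u+30],(300,300),interpolation=2)
cv2.imwrite('pics/c5.png',o)
E
```

```text
clock: 8.15
ee_pos: [0.5525, -0.015, 0.0769]
tcp_rot: [3.142, -0.001, -0.236]
force: [-0.4, 0.8, 4.8]
gripper_width: 0.0515
grasp_force: 3.0
clock: 9.4
ee_pos: [0.5523, -0.0149, 0.0767]
tcp_rot: [3.141, -0.0, -0.236]
force: [-0.3, 0.2, 0.1]
gripper_width: 0.0735
grasp_force: 0.0
```

View pics/c5.png

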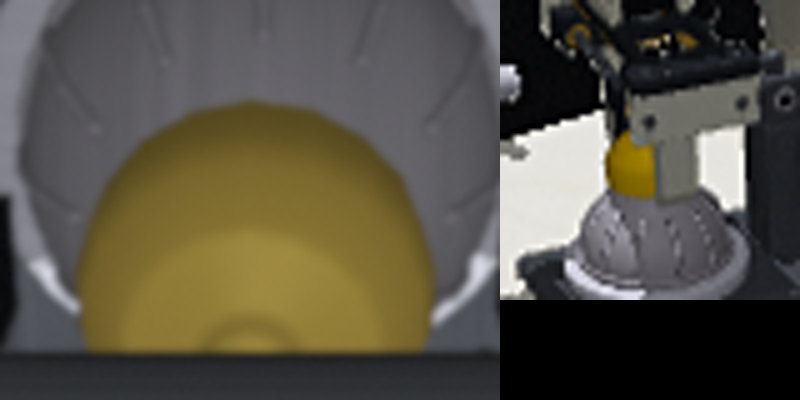

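The crop shows the lemon half upright on the dome and free of the fingers, roughly centred on it laterally. I'll lift straight up and check that it stays put.

```bash
python3 -m crank '0 0 -0.05 0 0 0 0.8;0 0 -0.1 0 0 0 0.8;0 0 -0.2 0 0 0 0.8;0 0 -0.4 0 0 0 0.8;0 0 -0.7 0 0 0 0.9;0 0 -0.9 0 0 0 0.9;-0.2 0 -0.9 0 0 0 1;-0.3 0 -0.9 0 0 0 1;-0.3 0 -0.9 0 0 0 1;-0.3 0 -0.9 0 0 0 1'
cat > look.py <<'E'
from h import *
import sys
s=env.state();w=env.snapshot('wrist')[:,:,::-1].copy();cv2.imwrite(sys.argv[1],w)
h,sa,v=cv2.split(cv2.cvtColor(w,cv2.COLOR_BGR2HSV))
for st,c,mm in blobs((h>20)&(h<36)&(sa>130)&(v>60),300):
    print(st,c,onplane('wrist',c,.083,s),cv2.fitEllipse(np.argwhere(mm)[:,::-1].astype(np.float32)[:]) )
C=[.553,-.0156];a=np.radians(np.arange(0,360,3))
for z in(.075,.088):
    u=proj('wrist',np.c_[C[0]+.026*np.cos(a),C[1]+.026*np.sin(a),z+0*a],s);print(z,u.min(0),u.max(0))
print('nub pred',proj('wrist',C+[.107],s))
E
python3 look.py pics/w6.png
```

```text
clock: 10.75
ee_pos: [0.4947, -0.0011, 0.2573]
tcp_rot: [3.142, -0.002, -0.236]
force: [0.0, -0.0, 0.2]
gripper_width: 0.0921
grasp_force: 0.0
[297, 113, 44, 45, 1576] [318.6, 135.0] [[ 0.55303883 -0.01443391  0.083     ]] ((318.56719970703125, 135.04917907714844), (36.144386291503906, 37.01325225830078), 179.13563537597656)
0.075 [297.07977031 110.73446254] [342.11473822 156.90280646]
0.088 [296.23079731 110.55733177] [343.01756879 158.48797444]
nub pred [[319.66675133 136.27902706]]
```

The lemon half stands alone at (0.553,-0.014), within about 1 mm of the dome's axis. On to the lever.

Run:
```python
from h import *
e,b=onplane('top',[[233,225.4],[172,226.2]],.051);print(e,b);d=(e-b)/np.linalg.norm(e-b);yaw=np.arctan2(d[1],d[0])
bal=e-d*(.078+.051+.011);print('yaw',yaw,'bal',bal)
g=onplane('top',[145,227],.02);print(g)
print(delta([bal[0],bal[1],.22],[np.pi,0,yaw+np.pi]))
```

```text
[0.57470666 0.18716175 0.051     ] [0.56710079 0.36705944 0.051     ]
yaw -1.5285426207800783 bal [0.5687929 0.3270368 0.051    ]
[[0.56287641 0.46248129 0.02      ]]
(array([-0.0233, -1.6822,  0.1846]), array([ 6.000e-04, -3.000e-04, -1.177e+00]))
```

```bash
python3 -m crank '0 -0.17 0 0 0 -0.118 1;0 -0.34 0 0 0 -0.236 1;0 -0.51 0 0 0 -0.354 1;0 -0.68 0 0 0 -0.472 1;0 -0.85 0 0 0 -0.59 1;0 -0.85 0 0 0 -0.59 1'
python3 - <<'E'
from h import *
print(delta([.5688,.327,.22],[np.pi,0,np.pi-1.5285]))
E
```

```text
clock: 11.55
ee_pos: [0.5343, 0.1662, 0.2559]
tcp_rot: [-3.141, 0.0, 0.695]
force: [-0.2, -0.0, -0.0]
gripper_width: 0.0922
grasp_force: 0.0
(array([ 0.6471, -0.5072,  0.1794]), array([-5.000e-04,  1.000e-04, -5.848e-01]))
```

```bash
python3 -m crank '0.13 -0.1 0.04 0 0 -0.118 1;0.26 -0.2 0.08 0 0 -0.236 1;0.39 -0.3 0.12 0 0 -0.354 1;0.52 -0.4 0.15 0 0 -0.472 1;0.645 -0.505 0.18 0 0 -0.585 1;0.645 -0.505 0.18 0 0 -0.585 1;0.645 -0.505 0.18 0 0 -0.585 1'
python3 - <<'E'
from h import *
s=env.state();print(s['ee_pos'],s['tcp_rot'],s['qpos'])
w=env.snapshot('wrist')[:,:,::-1].copy();cv2.imwrite('pics/w7.png',w)
p=np.array([.5688,.327,.051]);d=np.array([np.cos(-1.5285),np.sin(-1.5285),0])
print(proj('wrist',[p,p-.04*d,p+.129*d],s))
E
```

```text
clock: 12.42
ee_pos: [0.5689, 0.3233, 0.2204]
tcp_rot: [-3.141, 0.001, 1.606]
force: [-0.2, -0.2, 0.6]
gripper_width: 0.0919
grasp_force: 0.0
[0.56894764 0.32328031 0.2204183 ] [-3.14116410e+00  8.81382646e-04  1.60645683e+00] [ 4.00024012e-01  5.91580719e-01  1.13430287e+00 -6.78875515e-04
  1.41642360e+00  3.64468321e-01]
[[317.40506465 182.66147834]
 [317.11036167 147.98113166]
 [318.23034749 279.57322874]]
```

View pics/w7.png

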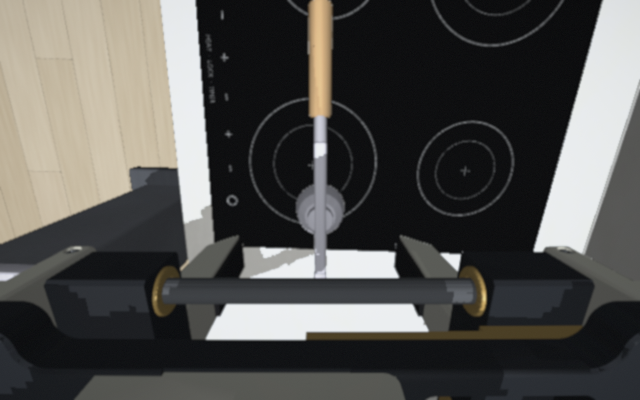

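The wrist view shows the lever running up the picture: the bar at column ~320, the cup around (321,209) with a rim about 49 px wide (right for 66 mm), and the grip starting at row 116.

Run:
```python
from h import *
s=env.state();w=cv2.imread('pics/w7.png');g=cv2.GaussianBlur(cv2.cvtColor(w,cv2.COLOR_BGR2GRAY),(3,3),0).astype(float)
pts=[]
for y in range(140,180):
    d=np.gradient(g[y,304:338]);l,r=304+np.argmax(d),304+np.argmin(d);pts.append([(l+r)/2,y]);
    if y%10==0:print(y,l,r)
P=onplane('wrist',pts,.059,s);vx,vy,x0,y0=cv2.fitLine(P[:,:2].astype(np.float32),cv2.DIST_HUBER,0,.01,.01).ravel()
if vy>0:vx,vy=-vx,-vy
yaw=np.arctan2(vy,vx);print('bar yaw',yaw,'at',x0,y0)
# grip end edge
h,sa,v=cv2.split(cv2.cvtColor(w,cv2.COLOR_BGR2HSV));m=(sa>90)&(v>90)&(h<25);m[:,:295]=0;m[:,345:]=0;m[200:]=0
b=max(blobs(m),key=lambda b:b[0][4]);print('grip',b[0]);Q=onplane('wrist',[[319.5,b[0][1]+b[0][3]-.5]],.026,s);print(Q)
# cup rim: radial scan against dark hob, upper part only
c=np.array([321,209.]);e=[];rr=np.arange(16,34,.25)
for a in np.radians(list(range(100,260,4))+list(range(280,440,4))):
    D=[np.sin(a)*1.,-np.cos(a)];X=c+rr[:,None]*D
    if X[-1,1]>240 : continue
    q=cv2.remap(g.astype(np.float32),X[:,0].astype(np.float32)[None],X[:,1].astype(np.float32)[None],1)[0]
    if abs(D[0])<.4: continue
    e.append(X[np.argmin(np.gradient(q))])
e=np.array(e);W=onplane('wrist',e,.006,s)[:,:2]
for i in range(4):
    A=np.c_[2*W,np.ones(len(W))];q=np.linalg.lstsq(A,(W**2).sum(1),rcond=None)[0];rad=np.sqrt(q[2]+q[:2]@q[:2]);res=np.linalg.norm(W-q[:2],axis=1)-rad
    print(len(W),q[:2],rad,res.std());W=W[abs(res)<1.8*res.std()]
# along bar from cup
u=np.array([np.cos(yaw),np.sin(yaw)]);o=np.array([x0,y0])+u*((q[:2]-[x0,y0])@u)
print('cup origin on bar line',o,'grip end x',(Q[0,:2]-o)@u)
bal=o-.051*u;print('balance',bal);print(delta([bal[0],bal[1],.032],[np.pi,0,yaw+np.pi]))
```

```text
140 313 326
150 313 326
160 314 326
170 314 326
bar yaw -1.5333896 at 0.5704421 0.3533576
grip [309, 0, 23, 118, 2429]
[[0.56879614 0.39961165 0.026     ]]
58 [0.57336266 0.27929405] 0.03527211005256216 0.0013002538405383242
54 [0.57340447 0.27916443] 0.03547682085893021 0.0010803034515789382
52 [0.57325475 0.27909872] 0.03556947661359032 0.001006910883393143
50 [0.57323484 0.2790762 ] 0.03564746705795641 0.0009482683257774125
cup origin on bar line [0.57322202 0.27907572] grip end x -0.12061712196026451
balance [0.57131472 0.33004004]
(array([0.0348, 0.0128, 0.9439]), array([ 0.    ,  0.0004, -0.001 ]))
```

```bash
python3 -m crank '0.036 0.013 0.25 0 0 0 0.6;0.036 0.013 0.5 0 0 0 0.5;0.036 0.013 0.7 0 0 0 0.5;0.036 0.013 0.85 0 0 0 0.5;0.036 0.013 0.94 0 0 0 0.5;0.036 0.013 0.94 0 0 0 0.5;0.036 0.013 0.94 0 0 0 0.5'
python3 - <<'E'
from h import *
print(delta([.5713,.3305,.032],[np.pi,0,np.pi-1.5334]))
E
```

```text
clock: 13.35
ee_pos: [0.572, 0.3318, 0.0343]
tcp_rot: [3.139, -0.001, 1.609]
force: [0.2, 0.2, -0.1]
gripper_width: 0.0459
grasp_force: 0.0
(array([-0.0065, -0.0037,  0.0116]), array([ 0.0016, -0.0006,  0.0008]))
```

```bash
python3 -m crank '-0.006 -0.003 0.01 0 0 0 0.5;-0.006 -0.003 0.01 0 0 0 0.2;-0.006 -0.003 0.01 0 0 0 0;-0.006 -0.003 0.01 0 0 0 0;-0.006 -0.003 0.01 0 0 0 0;-0.006 -0.003 0.01 0 0 0 0;-0.006 -0.003 0.01 0 0 0 0;-0.006 -0.003 0.01 0 0 0 0' 50
python3 -m crank '0 0 -0.02 0 0 0 0;0 0 -0.05 0 0 0 0;0 0 -0.1 0 0 0 0;0 0 -0.15 0 0 0 0;0 0 -0.15 0 0 0 0;0 0 -0.15 0 0 0 0'
python3 - <<'E'
from h import *
s=env.state();print(s['ft_torque'],s['ee_pos'],s['tcp_rot'])
E
```

```text
clock: 14.35
ee_pos: [0.5702, 0.3305, 0.0307]
tcp_rot: [-3.141, 0.0, 1.61]
force: [-2.4, 0.8, -0.1]
gripper_width: 0.0135
grasp_force: 50.0
clock: 15.1
ee_pos: [0.5703, 0.3304, 0.0607]
tcp_rot: [-3.141, 0.0, 1.61]
force: [-0.5, 0.9, -4.9]
gripper_width: 0.0136
grasp_force: 50.0
[-0.06221618 -0.08401638  0.01341221] [0.57025359 0.33039849 0.06066298] [-3.14148239e+00  1.84437319e-04  1.61016349e+00]
```

The lever is up: about 0.5 kg and balanced, with only a small moment. Now I'll lift it and carry it over.

```bash
python3 -m crank '0 0 -0.07 0 0 0 0;0 0 -0.2 0 0 0 0;0 0 -0.35 0 0 0 0;0 0 -0.5 0 0 0 0;0 0 -0.65 0 0 0 0;0 0 -0.8 0 0 0 0;0 0 -0.95 0 0 0 0;0 0 -1 0 0 0 0;0 0 -1 0 0 0 0'
python3 -m crank '-0.03 0 0 0 0 -0.02 0;-0.1 -0.02 0 0 0 -0.05 0;-0.2 -0.05 0 0 0 -0.1 0;-0.3 -0.07 0 0 0 -0.15 0;-0.4 -0.1 0 0 0 -0.2 0;-0.5 -0.13 0 0 0 -0.25 0;-0.6 -0.15 0 0 0 -0.3 0;-0.7 -0.17 0 0 0 -0.35 0;-0.8 -0.19 0 0 0 -0.4 0;-0.85 -0.2 0 0 0 -0.41 0;-0.85 -0.2 0 0 0 -0.41 0'
python3 - <<'E'
from h import *
print(delta([.5035,-.0032,.26],[np.pi,0,2.90]))
E
```

```text
clock: 16.23
ee_pos: [0.5704, 0.3305, 0.261]
tcp_rot: [3.141, -0.0, 1.61]
force: [-0.7, -0.1, -6.2]
gripper_width: 0.0136
grasp_force: 50.0
clock: 17.6
ee_pos: [0.5368, 0.1587, 0.26]
tcp_rot: [-3.141, -0.001, 2.252]
force: [-0.4, 0.1, -5.1]
gripper_width: 0.0132
grasp_force: 50.0
(array([-5.239e-01, -6.393e-01,  3.000e-04]), array([-0.0005, -0.0007, -0.4125]))
```

```bash
python3 -m crank '-0.02 -0.02 0 0 0 -0.02 0;-0.06 -0.07 0 0 0 -0.05 0;-0.12 -0.15 0 0 0 -0.1 0;-0.18 -0.22 0 0 0 -0.15 0;-0.24 -0.3 0 0 0 -0.2 0;-0.3 -0.37 0 0 0 -0.25 0;-0.36 -0.44 0 0 0 -0.3 0;-0.42 -0.51 0 0 0 -0.35 0;-0.48 -0.58 0 0 0 -0.39 0;-0.51 -0.62 0 0 0 -0.41 0;-0.524 -0.64 0 0 0 -0.4125 0;-0.524 -0.64 0 0 0 -0.4125 0;-0.524 -0.64 0 0 0 -0.4125 0'
python3 - <<'E'
from h import *
s=env.state();print(s['ee_pos'],s['tcp_rot'])
w=env.snapshot('wrist')[:,:,::-1].copy();cv2.imwrite('pics/w8.png',w)
sc=env.snapshot('scene')[:,:,::-1].copy();cv2.imwrite('pics/s8.png',sc)
tp=env.snapshot('top')[:,:,::-1].copy();cv2.imwrite('pics/t8.png',tp)
o=np.zeros((600,800,3),np.uint8);o[:250,:400]=cv2.resize(w,(400,250),interpolation=cv2.INTER_AREA)
u,v=proj('scene',[.55,-.015,.16])[0].astype(int);o[:400,400:]=cv2.resize(sc[v-60:v+60,u-60:u+60],(400,400),interpolation=2)
u,v=proj('top',[.5,0,.2])[0].astype(int);o[250:600,:400]=cv2.resize(tp[v-50:v+37,u-50:u+50],(400,350),interpolation=2)
cv2.imwrite('pics/c8.png',o)
E
```

```text
clock: 19.23
ee_pos: [0.5041, -0.0025, 0.2607]
tcp_rot: [3.141, 0.0, 2.902]
force: [-0.4, 0.9, -4.8]
gripper_width: 0.0135
grasp_force: 50.0
[ 0.50414098 -0.00247518  0.26065615] [3.14137493e+00 2.06151820e-05 2.90208010e+00]
```

View pics/c8.png

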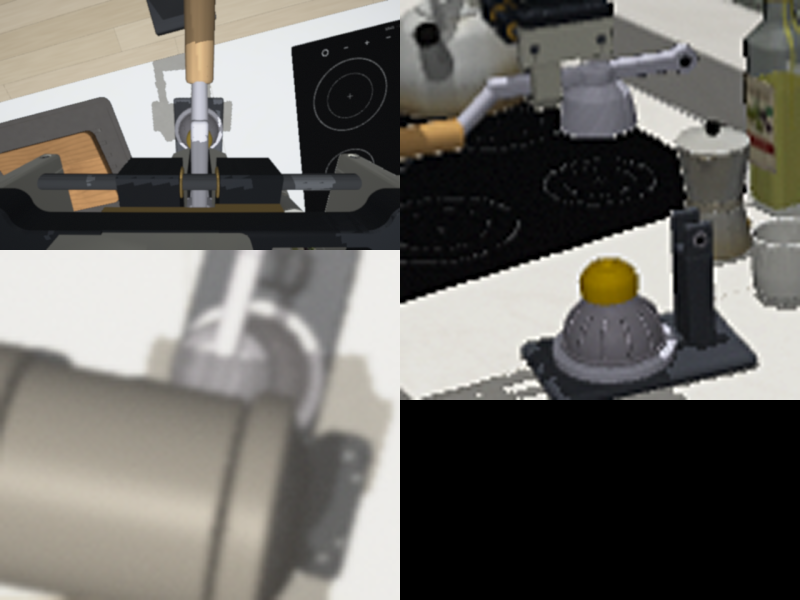

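The composite shows three things:
- **Lemon:** upright on the dome.
- **Lever:** hanging level above the press with its cup over the lemon. Its eye bore is at about (685,60) in the right panel.
- **Post:** fork at about (690,225), clear of the lever.

I'll check the lever's pose along the bar from the bore and the cup in the scene picture.

Run:
```python
from h import *
s=env.state();sc=cv2.imread('pics/s8.png');g=cv2.cvtColor(sc,cv2.COLOR_BGR2GRAY)
u0,v0=proj('scene',[.55,-.015,.16])[0].astype(int)-60
yaw=s['tcp_rot'][2]-np.pi;u=np.array([np.cos(yaw),np.sin(yaw),0]);n=np.array([-u[1],u[0],0])
def hole(cx,cy,r=4):
    p=np.array([u0+(cx-400)*.3,v0+cy*.3]);x,y=p.astype(int);w=np.clip(110-g[y-r:y+r+1,x-r:x+r+1].astype(float),0,None)
    yy,xx=np.mgrid[y-r:y+r+1,x-r:x+r+1];return np.array([(w*xx).sum(),(w*yy).sum()])/w.sum(),p
def onv(uv,P0,n):
    K,d,W=cam('scene');q=cv2.undistortPoints(np.array(uv,float).reshape(-1,1,2),K,d)[0,0];r=W[:3,:3]@[*q,1];o=W[:3,3]
    return o+r*((P0-o)@n)/(r@n)
B=s['ee_pos']+[0,0,.0203]
uv,p=hole(685,60);print(uv,p)
for q in(uv,p):
    e=onv(q,B-.012*n,n);print('eye',e,'along',(e-B)@u,'dz',e[2]-B[2])
# rim lowest pixels (cup bottom near (597,137)): ; grip line
D=np.array([.553,-.0156,0]);up=np.array([np.cos(-.24),np.sin(-.24),0]);nu=np.array([-up[1],up[0],0])
for c in((678,213),(711,222)):   # top edges of cheeks, near
    q=[u0+(c[0]-400)*.3,v0+c[1]*.3];print('cheek ray at z=.134',onplane('scene',q,.134))
# wrist: bar midline and grip edge in hand
w=cv2.imread('pics/w8.png');h,sa,v=cv2.split(cv2.cvtColor(w,cv2.COLOR_BGR2HSV));m=(sa>90)&(v>90)&(h<25);m[:,:280]=0;m[:,360:]=0;m[170:]=0
b=max(blobs(m),key=lambda b:b[0][4]);print('grip',b[0])
K,d,W=cam('wrist',s);r=cv2.minAreaRect(np.argwhere(b[2])[:,::-1].astype(np.float32))
row=b[0][1]+b[0][3]-.5
for zz in(0,.004):
  Q=onplane('wrist',[[318,row]],B[2]-.046+.021+zz,s)[0];print('grip end along',(Q-B)@u,'lat',(Q-B)@n)
```

```text
[311.26606061 140.34424242] [311.5 140. ]
eye [ 0.62105224 -0.04350916  0.27990672] along 0.12332708932340566 dz -0.001076875509156805
eye [ 0.62176806 -0.04368371  0.28081142] along 0.12406388097904279 dz -0.0001721773056734821
cheek ray at z=.134 [[ 0.61934755 -0.02752658  0.134     ]]
cheek ray at z=.134 [[ 0.63106455 -0.06123576  0.134     ]]
grip [296, 0, 46, 133, 5720]
grip end along -0.06881954835232282 lat -8.64820502341837e-05
grip end along -0.06905327450550613 lat -7.605029104533825e-05
```

```bash
python3 -m crank '-0.018 -0.004 0.02 0 0 0 0;-0.018 -0.004 0.07 0 0 0 0;-0.018 -0.004 0.13 0 0 0 0;-0.018 -0.004 0.2 0 0 0 0;-0.018 -0.004 0.27 0 0 0 0;-0.018 -0.004 0.34 0 0 0 0;-0.018 -0.004 0.4 0 0 0 0;-0.018 -0.004 0.43 0 0 0 0;-0.018 -0.004 0.433 0 0 0 0;-0.018 -0.004 0.433 0 0 0 0;-0.018 -0.004 0.433 0 0 0 0;-0.018 -0.004 0.433 0 0 0 0'
python3 - <<'E'
from h import *
print(delta([.5074,-.0041,.174],[np.pi,0,2.902]))
w=env.snapshot('wrist')[:,:,::-1].copy();sc=env.snapshot('scene')[:,:,::-1].copy();cv2.imwrite('pics/s9.png',sc)
u,v=proj('scene',[.55,-.015,.14])[0].astype(int);print(u,v)
o=np.zeros((600,800,3),np.uint8);o[:,:]=cv2.resize(sc[v-45:v+45,u-60:u+60],(800,600),interpolation=2);cv2.imwrite('pics/c9.png',o)
s=env.state();yaw=s['tcp_rot'][2]-np.pi;U=np.array([np.cos(yaw),np.sin(yaw),0]);n=np.array([-U[1],U[0],0])
O=s['ee_pos']+.047*U+[0,0,-.0257]
f=lambda P:((proj('scene',P)-[u-60,v-45])*6.667).round(0).tolist()
print('rim L/R',f([O+.033*np.array([.809,-.587,0]),O-.033*np.array([.809,-.587,0])]),'eye hole',f(O+.078*U-.012*n+[0,0,.046]),'lemon top',f([.553,-.0152,.108]),'post ctr top',f([.553+.0757,-.0156-.0185,.134]))
E
```

```text
clock: 20.88
ee_pos: [0.5075, -0.0047, 0.1744]
tcp_rot: [-3.142, 0.001, 2.902]
force: [0.6, -0.3, -6.1]
gripper_width: 0.0137
grasp_force: 50.0
(array([0.001 , 0.0027, 0.002 ]), array([-0.    ,  0.0004,  0.0001]))
287 188
rim L/R [[483.0, 285.0], [331.0, 289.0]] eye hole [[581.0, 168.0]] lemon top [[411.0, 371.0]] post ctr top [[575.0, 285.0]]
```

View pics/c9.png

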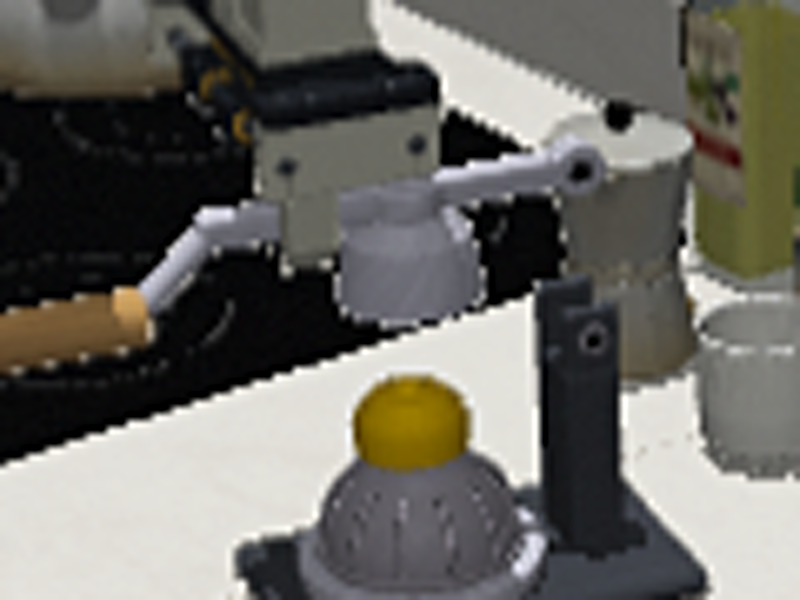

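The scene crop shows the lever level, with its bore at (581,168) exactly where predicted. The cup's rim is centred at column 410 above the lemon top (411,375), and the eye is over the fork at about (578,285). Nothing touches, so I'm handing it in.

```bash
python3 -c "
from cell import env
print(env.job_done())"
```

```text
the job is handed in; nothing more can be done
None
```

The lemon half stands by itself, cut face down, on the dome, and I handed the job in at about 21 s with the arm still holding the lever level over the press: cup over the lemon with its rim about 4 cm above, eye over the fork, touching nothing. By my measurements the grip is 3–5 mm off the balance point, towards the cup.

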